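# Hook a small shelf bracket into the slotted upright and snap it home

## Robot

A 6-joint arm with a two-finger parallel gripper is mounted at the origin on the work surface; the furniture and walls round the work are solid. World frame = base frame: x ahead of the robot, y to its left, z up, the work surface at z = 0. Lengths are in mm, angles in rad, forces in N, time in s.
With the tool pointing down it reaches from about 350 to 975 mm from the base axis. Payload 7.1 kg.
Tool frame: the origin (TCP) lies midway between the tips of the shut fingers; the grasp point (between the pads) lies 19 mm behind it (ctrl.grip_depth is the distance from the TCP to the grasp point, in mm); z points along the fingers, y is the line along which they close (so a half turn about z gives the same grasp; the last joint's range is limited). The gripper opens to 88 mm and grips with 3 to 60 N. Pads are 20 mm wide; open, the fingers measure 115 mm over their backs; the gripper's body (75 mm by 178 mm) begins 61 mm behind the grasp point.
Start: joints at [-1.314, 0.423, 1.63, -0, 1.089, -0.019], TCP at [170.216, -601.358, 222.675] pointing down, gripper open.
Joint ranges: [-3, 3], [-0.9, 2.11], [0.09, 2.58], [-1.31, 4.45], [0.11, 2.69], [-2.54, 2.54]. Speed limits (rad/s): [2.39, 2.39, 3.01, 3.14, 3.14, 3.14].

## Interface

Orientations are given as a rotation vector (axis times angle).
In Python, from workcell import ctrl, cams gives the robot as it stands.
- The arm moves only by the tool move_arm, never from a script. Its argument "steps" is a list of rows, each a list of 3 entries, a list of its own where there are three numbers: the shift along the tool's x, y, z in units of 25 mm (1.0 is 25 mm), then the turn about the tool's z in units of 5 degrees (1.0 is 5 degrees), then the closure, from 0 (fully open) to 1 (shut). A call has 1 to 20 rows; each row shifts and turns the commanded pose from where the row before left it, along the tool's axes as they then stand; what a row does not reach is not made up. A row lasts 1/12 s, in which the tool goes at most 41.7 mm and 7.16 degrees, less where a joint would pass 70% of its speed; a pose out of reach is approached as far as the arm can. A call is refused whole if a number of a shift passes 1 or a number of a turn 1, either way. A call with a gripper value outside its range is refused whole. The fingers move at their own pace and stop on an object; the grip force is fixed at half the most. Time passes only in rows, so rows that do not move let the fingers close. It gives the time, the measured TCP pose, the force, the opening and the grip force at its end, in the units of the state.
- ctrl.get_obs(): the state, without advancing time (a new reading comes with each control period).
- cams.get_image(name): name is "scene" or "side" or "wrist"; returns a dict with "image" (384x512x3 uint8, red, green, blue), "camera_matrix" (3x3 intrinsics, pixels), "k1" (the pictures are not rectified: a ray, as slopes to the right and down, at radius r is drawn at 1 + k1 r^2 times it, then the intrinsics apply), "xyz" and "rotation" of the camera in the world; the wrist camera has in their place "mount" (4x4, takes a point from camera to tool coordinates, whose origin is the TCP and whose axes are the flange's). Camera axes: x right, y down, z forward; pixel columns grow to the right and rows downward; lengths in mm; the calibration is good to about 2 mm. A picture is of the moment at which its call begins: read the wrist's pose just before it. There is no depth.
- ctrl.close_job(): hands the job in; it is judged then, once.
Trained networks look in the newest picture that a camera, given by its name, has taken for a name from the list of things; names that differ only in an ending like _2 or _b are one class to them, and where a whole thing is asked for, a point or a joint stands for the part that bears it (a point fixed in the world has none). Each returns a list of dicts, best first, with "p" (0 to 1); they miss things now and then, are a little off and sometimes report something else, mostly with a low value. They report only what shows in the picture. A call takes as long as a camera call.
- cams.boxes_of(camera, thing): "rect" ([centre column, centre row, width, height] in pixels, round what is visible of it).
- cams.cut_out(camera, thing): "pixels" (384x512 bool, what is visible of it) and "rect" ([centre column, centre row, width, height] in pixels, round what is visible of it).
The state is a dict: "t": time; "qpos": joint angles; "qvel": joint speeds; "joint_torque": joint torques, N m; "ee_pos": TCP position; "orientation": TCP orientation; "ft_force": force on the tool from outside, world axes, zero at the start; "moment": the same for the moment, N m; "width": finger opening in mm; "grasp_force": force on a finger pad.
Only numpy, scipy, OpenCV 4.12 (cv2) and the standard library are available. Lean on these libraries where they do the work, as an engineer would, in place of code of your own. Each camera call takes 0.05 s, during which the arm holds its last target. There are 200 camera calls.

## Task

Fit the small shelf bracket to the slotted upright: put both its hooks through the two slots until the back plate lies against the strip, then push it down until it snaps fully home, and let go. The strip's exact height is not known, so feel for the slots and press gently; a push of about 20 N is plenty. Leave the other things where they are.

Things in the scene. Friction and masses are not known exactly. Their poses are not given: they have to be found in the camera images.
- bracket: Loose aluminium shelf bracket, 200 g, standing on its shelf plate. z up, +x where its hooks point. Origin: on its back plate's rear face (x = 0), mid width, level with the underside. In mm: back plate x -5..0, 44 wide, z 0..88. Shelf plate x -95..0, 60 wide, 4 thick, rim 10 high at sides and front. Upright web at y = 0, 10 thick, x -63..-5, z 4..92.
- web_grip (a point): Where to grip the bracket across y: mid thickness of its 10 mm web, at x = -42, y = 0, z = 80 mm of the bracket's frame, 12 mm below the web's top edge; axes as the bracket's. Pushed down here while gripped, the bracket can bind in the slots at 20 N; a push straight down on the web's top edge, near the back plate, then sends it home.
- lower_hook (a point): Bracket's lower hook (x 10, y 0, z 22 mm in its frame); the upper, equal, is 50 mm above. Each: a level round stem, 8 mm diameter, on this height, from the back plate to a round nose at x = 14; a thin neck down at x = 10 to an 8 mm ball centred 14 mm below the stem axis. So 8 wide, from 4 above to 18 below the stem axis. Axes as the bracket's.
- stand: Fixed upright: steel foot 130 wide, 8 mm thick, post to 228 mm, and a slotted steel strip clamped to the post. z up; origin on the worktop under the strip's front face, which is the plane x = 0 and looks along -x; y = 0 is the slots' centre line. Foot x -48..72. The bracket goes in along +x; home, its back plate is at x = 0, its axes along the stand's.
- slots_nominal (a point): Point of the stand at x 0, y 0, z 150 mm: NOMINAL height of the lower slot's lower edge. The strip is clamped by hand: both slots really sit up to 10 mm higher or lower, fixed through a run but not reported; feel or see it. Slots 11 wide, 25 high, upper one 50 mm above the lower. Strip 4 thick, 44 wide, from 40 below to 86 above that lower edge.
- seat_pin (a joint): Sprung pin (1 N) behind the strip, pushed down by the lower hook's ball: 0 free, about 0.0025 m when home. Hooks in, the bracket goes down 14..18 mm, till the stems rest on the slots' lower edges (origin 18 mm below the lower slot's edge). On the last 10 mm the ball is forced between two sprung rollers (8..16 N down), then snaps past; weight alone will not do it.
- loupe: black cylindrical eyeglass loupe, 44 mm across and 40 tall, standing on the worktop; origin at its underside's centre. A bystander.
- tape_roll: roll of masking tape lying flat, 82 mm across, 18 high; origin at its underside's centre. A bystander.
- dropper_bottle: small white dropper bottle, 36 mm across, 98 tall, standing; origin at its underside's centre. A bystander.
- lab_timer: flat laboratory timer, 62 x 66 mm, 19 high; origin at its underside's centre. A bystander.

How it is judged:
By the outcome, as a careful person would: the job done as asked, in the order asked, and still so for the second after the job is handed in, with the robot touching nothing.
It also fails if it takes over 64 s, if anything falls off the work surface, if the arm or the gripper's body presses on something with over 40 N, if the wrist force passes 120 N, or if a joint passes its speed limit or range.

## Working session

There is one attempt and no reset: what is moved stays moved. The work goes in short steps, Python scripts to look and compute and a tool call to move; the robot and the scene stay as the last step left them, time stands still between calls to the robot, and variables do not carry over. Pictures are saved under pics/ and viewed, at most 10 in all, crops included, and the job is handed in when it is done.

Besides the shell and the picture viewer there is one more tool, called after "Request:" by a JSON object that holds its "method" and its "body", one argument or row to a line. move_arm: Moves the arm, as the interface text tells. Its arguments: {"type":"object","properties":{"steps":{"type":"array"}},"required":["steps"]}

```bash
mkdir -p pics; cat > h.py <<'E'
import numpy as np, cv2
from workcell import ctrl, cams
from scipy.spatial.transform import Rotation as R
def cam(name):
    o=ctrl.get_obs(); d=cams.get_image(name)
    if 'mount' in d:
        T=np.eye(4);T[:3,:3]=R.from_rotvec(o['orientation']).as_matrix();T[:3,3]=o['ee_pos'];M=T@np.array(d['mount'])
        d['rotation']=M[:3,:3];d['xyz']=M[:3,3]
    d['xyz']=np.array(d['xyz']);d['rotation']=np.array(d['rotation'])
    return d
def ray(d,px):
    K=np.array(d['camera_matrix']);s=np.linalg.inv(K)@[px[0],px[1],1];s=s[:2];u=s.copy()
    for _ in range(20): u=s/(1+d['k1']*(u@u))
    v=d['rotation']@[u[0],u[1],1];return d['xyz'],v/np.linalg.norm(v)
def atz(d,px,z):
    c,v=ray(d,px);return c+v*(z-c[2])/v[2]
def tri(rs):
    A=0;b=0
    for c,v in rs:
        P=np.eye(3)-np.outer(v,v);A=A+P;b=b+P@c
    x=np.linalg.solve(A,b);return x,[np.linalg.norm((np.eye(3)-np.outer(v,v))@(x-c)) for c,v in rs]
def proj(d,p):
    q=d['rotation'].T@(np.array(p)-d['xyz']);u=q[:2]/q[2];u=u*(1+d['k1']*(u@u));K=np.array(d['camera_matrix']);return K[:2,:2]@u+K[:2,2]
E
python3 - <<'E'
from h import *
np.set_printoptions(precision=1,suppress=True)
print({k:np.round(v,3) for k,v in ctrl.get_obs().items()})
print(ctrl.grip_depth)
for n in ['scene','side','wrist']:
    d=cam(n);cv2.imwrite(f'pics/{n}0.png',d['image'][:,:,::-1])
    print(n,d['xyz'],d['rotation'].tolist(),d['k1'],d['camera_matrix'][0][0])
    for t in ['bracket','stand','loupe','tape_roll','dropper_bottle','lab_timer','web_grip','lower_hook']:
        print(t,[(np.round(b['rect']),round(b['p'],2)) for b in cams.boxes_of(n,t)[:2]])
E
cd pics; python3 -c "
import cv2,numpy as np
a=[cv2.imread(f'{n}0.png') for n in ['scene','side']]
"
```

```text
{'t': np.float64(0.0), 'qpos': array([-1.3,  0.4,  1.6,  0. ,  1.1, -0. ]), 'qvel': array([ 0.,  0., -0.,  0.,  0.,  0.]), 'joint_torque': array([  0. , -54.5, -27.4,   0.1,   0. ,  -0. ]), 'ee_pos': array([ 170.1, -600.8,  221.9]), 'orientation': array([-3.1, -0.4,  0. ]), 'ft_force': array([ 0.6, -0.1,  0.2]), 'moment': array([-0. ,  0.1, -0. ]), 'grasp_force': np.float64(0.0), 'width': np.float64(88.03)}
18.700000000000003
scene [   3.6  834.  1010.6] [-0.5910357407853768, 2.6106367569707154, -1.201091528067979] -0.032714566144362946 470.69962728245963
bracket [(array([290., 164.,  29.,  26.]), 0.68), (array([142., 305.,  15.,  26.]), 0.47)]
stand [(array([210., 230.,  44.,  88.]), 0.81)]
loupe [(array([230., 212.,  10.,  18.]), 0.78)]
tape_roll [(array([254., 312.,  16.,  31.]), 0.75), (array([230., 213.,  16.,  17.]), 0.54)]
dropper_bottle [(array([141., 303.,  19.,  28.]), 0.9)]
lab_timer [(array([273., 149.,  14.,  16.]), 0.53), (array([230., 213.,  11.,  17.]), 0.35)]
web_grip [(array([289., 163.,  30.,  29.]), 0.75)]
lower_hook [(array([288., 162.,  27.,  29.]), 0.9)]
side [
[... 166 characters left out ...]
, 0.72)]
stand [(array([290., 164.,  41.,  74.]), 0.92)]
loupe []
tape_roll [(array([255., 150.,  21.,  12.]), 0.53)]
dropper_bottle []
lab_timer [(array([252., 342.,  19.,  27.]), 0.72)]
web_grip [(array([228., 292.,  41.,  34.]), 0.76)]
lower_hook [(array([228., 294.,  36.,  36.]), 0.63), (array([281., 217.,   2.,  12.]), 0.22)]
wrist [ 251.  -578.7  384.9] [[0.27251612769898403, -0.9164389079152213, -0.29304383324531086], [-0.9621512117340145, -0.2595444228031847, -0.08307670161078684], [7.682914170145533e-05, 0.30459222027313226, -0.9524828467990197]] -0.04113592759020434 271.78617224701907
bracket []
stand []
loupe []
tape_roll []
dropper_bottle []
lab_timer []
web_grip []
lower_hook []
```

```bash
sed -i "s/    return d$/    if d['rotation'].shape==(3,): d['rotation']=R.from_rotvec(d['rotation']).as_matrix()\n    return d/" h.py
python3 - <<'E'
from h import *
a=cv2.imread('pics/scene0.png')[130:340,120:320];b=cv2.imread('pics/side0.png')[110:370,180:380]
a=cv2.resize(a,None,fx=2,fy=2);a=cv2.resize(cv2.imread('pics/scene0.png')[130:330,120:320],(400,400),interpolation=2);b=cv2.resize(cv2.imread('pics/side0.png')[110:370,180:380],(400,520),interpolation=2)
c=np.zeros((520,800,3),np.uint8);c[:400,:400]=a;c[:,400:]=b
cv2.imwrite('pics/comp0.png',c)
np.set_printoptions(precision=1,suppress=True)
s=cam('scene');d=cam('side')
for n,p,q in [('br',(289,164),(226,294)),('stand',(210,230),(290,164)),('tape',(254,312),(255,150)),('timer',(273,149),(252,342))]:
    print(n,*tri([ray(s,p),ray(d,q)]))
print('bottle',atz(s,(141,303),49),'loupe',atz(s,(230,212),20))
E
```

```text
br [ 522.5 -389.5   26.9] [np.float64(0.970670006180907), np.float64(0.9706700061810323)]
stand [551.5  75.  105.5] [np.float64(4.114575835810234), np.float64(4.114575835810182)]
tape [367.3 200.3  -1.2] [np.float64(5.45215230696842), np.float64(5.452152306968429)]
timer [ 628.7 -475.4    6. ] [np.float64(4.596908070516215), np.float64(4.596908070516389)]
bottle [613.3 327.3  49. ] loupe [592.2 -91.2  20. ]
```

View pics/comp0.png

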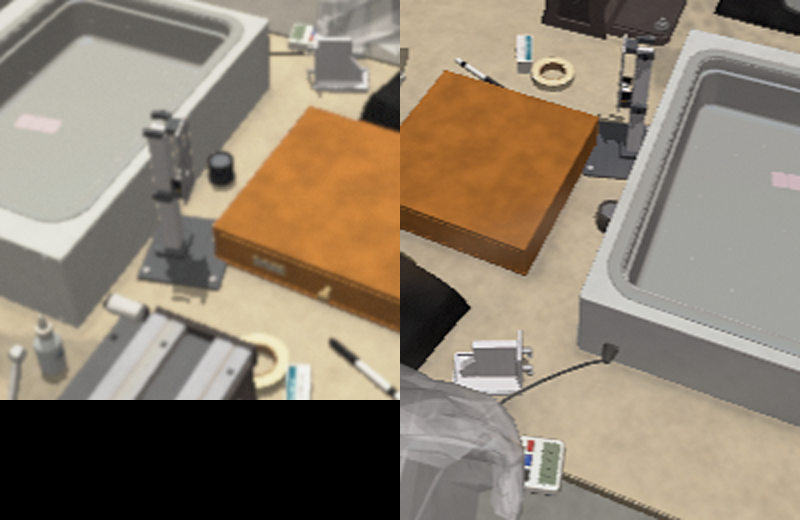

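The composite shows the bracket (side view at composite px 490,360; hooks to the right), the stand between a grey tub and a wooden box, the strip on the far side as seen from the scene camera. A crumpled grey object sits near the bracket, so I'll check the whole view.

View pics/side0.png

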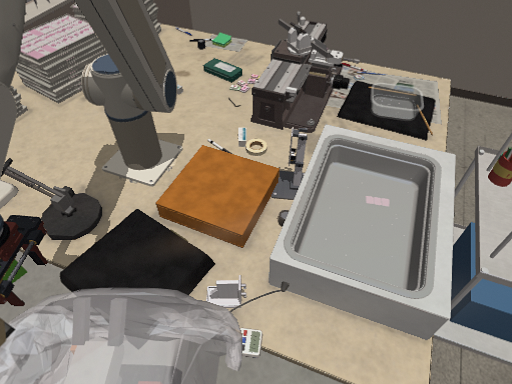

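View pics/scene0.png

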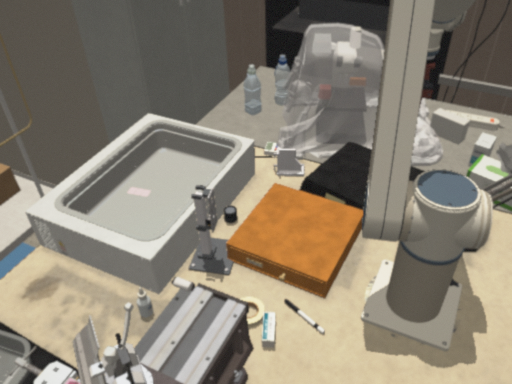

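```bash
python3 - <<'E'
from h import *
np.set_printoptions(precision=1,suppress=True)
s=cam('scene');d=cam('side');T=R.from_rotvec(ctrl.get_obs()['orientation']).as_matrix();print(T)
# composite pts: scene (x/2+120,y/2+130) side ((x-400)/2+180,y/2+110)
S=lambda x,y:(x/2+120,y/2+130)
D=lambda x,y:((x-400)/2+180,y/2+110)
print('backplate foot side',atz(d,D(522,392),0),'shelf front corner',atz(d,D(455,383),10),'near', atz(d,D(470,393),0))
print('scene: shelf ends',atz(s,S(312,85),4),atz(s,S(366,85),4))
print('web top',tri([ray(s,S(317,38)),ray(d,D(519,340))]),tri([ray(s,S(350,40)),ray(d,D(473,345))]))
print('rock top',tri([ray(s,S(385,5)),ray(d,D(450,380))]),)
print('box corners side',[atz(d,D(*p),z) for p,z in [((597,117),0),((597,117),50),((597,117),100)]],tri([ray(s,S(310,108)),ray(d,D(526,248))]),tri([ray(s,S(216,233)),ray(d,D(597,117))]))
print('stand foot side',atz(d,D(635,178),8),atz(d,D(585,173),8),'scene',[atz(s,S(*p),8) for p in [(140,275),(220,285),(232,222)]])
print('tub', tri([ray(s,S(268,22)),ray(d,D(582,293))]))
E
```

```text
[[ 1.   0.3 -0. ]
 [ 0.3 -1.  -0. ]
 [-0.   0.  -1. ]]
backplate foot side [ 568.8 -394.5    0. ] shelf front corner [ 481.7 -420.2   10. ] near [ 504.  -421.7    0. ]
scene: shelf ends [ 555.1 -353.8    4. ] [ 469.2 -393.1    4. ]
web top (array([ 554.9, -369.8,   93.7]), [np.float64(1.7763623059318259), np.float64(1.7763623059316918)]) (array([ 502.9, -395. ,   88.5]), [np.float64(0.29268917874422185), np.float64(0.2926891787442325)])
rock top (array([ 488.5, -466.3,  118.7]), [np.float64(18.97584925952099), np.float64(18.975849259520942)])
box corners side [array([490. , 140.2,   0. ]), array([504.1,  92. ,  50. ]), array([518.2,  43.8, 100. ])] (array([ 499.7, -220.2,   69. ]), [np.float64(2.7089830734964337), np.float64(2.7089830734964995)]) (array([505.3,  77. ,  63.8]), [np.float64(3.105003661202481), np.float64(3.105003661202399)])
stand foot side [599.8  18.9   8. ] [517.5  -2.    8. ] scene [array([589. , 147.2,   8. ]), array([478.3, 115.3,   8. ]), array([521.1,   1.8,   8. ])]
tub (array([ 615.2, -306.9,  148.2]), [np.float64(2.412912352429579), np.float64(2.4129123524295224)])
```

The side view shows a large bagged machine in the near-left foreground (px 0–240, 290–384), with the bracket just beyond it at (226,292). The scene view has the bag at (285–385, 25–160), the bracket at (289,164) and the stand at (210,230). I need the bag's extents before I move.

```bash
python3 - <<'E'
from h import *
np.set_printoptions(precision=0,suppress=True)
s=cam('scene');d=cam('side')
for z in (0,100,200): print(z,'scene L,mid,R base',[atz(s,p,z)[:2] for p in [(287,148),(330,158),(375,150)]],'side upper edge',[atz(d,p,z)[:2] for p in [(80,293),(160,297),(235,312),(238,345)]])
for z in (200,300,400): print(z,'scene L edge/top',[atz(s,p,z)[:2] for p in [(290,110),(305,60),(345,27),(380,60)]])
print('tcp',proj(s,(170,-600,222)),proj(d,(170,-600,222)))
print('tub near-left edge top z148',[atz(d,p,148)[:2] for p in [(275,252),(330,130),(300,190)]],'scene',[atz(s,p,148)[:2] for p in [(253,143),(147,255),(156,118)]])
cv2.imwrite('pics/wrist_a.png',cam('wrist')['image'][:,:,::-1])
E
```

```text
0 scene L,mid,R base [array([ 583., -513.]), array([ 415., -519.]), array([ 280., -636.])] side upper edge [array([ 140., -524.]), array([ 352., -453.]), array([ 560., -416.]), array([ 602., -491.])]
100 scene L,mid,R base [array([ 526., -380.]), array([ 374., -385.]), array([ 253., -491.])] side upper edge [array([ 205., -550.]), array([ 394., -486.]), array([ 581., -453.]), array([ 618., -521.])]
200 scene L,mid,R base [array([ 468., -246.]), array([ 333., -251.]), array([ 225., -345.])] side upper edge [array([ 271., -575.]), array([ 437., -519.]), array([ 602., -490.]), array([ 635., -550.])]
200 scene L edge/top [array([ 550., -457.]), array([ 653., -846.]), array([  620., -1251.]), array([ 379., -967.])]
300 scene L edge/top [array([ 483., -298.]), array([ 573., -638.]), array([ 544., -994.]), array([ 333., -745.])]
400 scene L edge/top [array([ 415., -138.]), array([ 493., -431.]), array([ 468., -737.]), array([ 286., -523.])]
tcp [413. 108.] [ 30. 282.]
tub near-left edge top z148 [array([ 622., -289.]), array([635., 240.]), array([620., -63.])] scene [array([ 611., -296.]), array([627., 254.]), array([ 998., -295.])]
```

View pics/wrist_a.png

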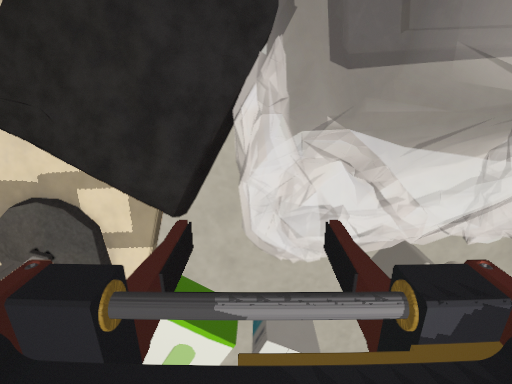

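The start wrist view shows the bag right of centre, with its near boundary at about column 240–500, so it lies on the +x side of the start pose. I'll retreat to +y first, then go over the bracket.

Request:
{"method": "move_arm", "body": {
  "steps": [
    [[0.3,-0.95,-0.15],0,0],
    [[0.3,-0.95,-0.15],0,0],
    [[0.3,-0.95,-0.15],0,0],
    [[0.3,-0.95,-0.15],0,0],
    [[0.4,-0.9,-0.15],0,0],
    [[0.5,-0.9,-0.15],0,0],
    [[0.5,-0.9,-0.15],0,0],
    [[0.6,-0.9,-0.1],0,0]
  ]
}}

```text
t: 2.37
ee_pos: [196.8, -400.6, 251.8]
orientation: [3.111, 0.431, 0.0]
ft_force: [0.4, 0.1, 1.5]
width: 87.8
grasp_force: 0.0
```

Request:
{"method": "move_arm", "body": {
  "steps": [
    [[0.94,0.18,0],0,0],
    [[0.94,0.18,0],0,0],
    [[0.94,0.18,0],0,0],
    [[0.94,0.18,0],0,0],
    [[0.94,0.18,0],0,0],
    [[0.94,0.18,0],0,0],
    [[0.94,0.18,0],0,0],
    [[0.94,0.18,0],0,0],
    [[0.94,0.18,0],0,0],
    [[0.94,0.18,0],0,0],
    [[0.94,0.18,0],0,0],
    [[0.94,0.18,0],0,0],
    [[0.94,0.18,0],-0.7,0],
    [[0,0,0],-0.7,0],
    [[0,0,0],-0.7,0],
    [[0,0,0],0,0],
    [[0,0,0],0,0]
  ]
}}

```text
t: 3.78
ee_pos: [506.6, -374.6, 251.3]
orientation: [-3.06, -0.712, 0.0]
ft_force: [-0.3, -0.2, 0.9]
width: 87.6
grasp_force: 0.0
```

```bash
python3 - <<'E'
from h import *
np.set_printoptions(precision=2,suppress=True)
o=ctrl.get_obs();print(o['t'],o['ee_pos'],R.from_rotvec(o['orientation']).as_matrix(),o['qpos'])
d=cam('wrist');cv2.imwrite('pics/wrist_b.png',d['image'][:,:,::-1])
c=cams.cut_out('wrist','bracket');print([(x['p'],x['rect']) for x in c])
# predicted
yaw=np.deg2rad(25.8);o3=np.array([522.,-386,0])+42*np.array([np.cos(yaw),np.sin(yaw),0])
W=lambda p:o3+R.from_euler('z',yaw).apply(p)
for p in [(-5,5,92),(-63,5,92),(-5,-5,92),(-63,-5,92),(0,22,88),(0,-22,88),(-95,30,14),(-95,-30,14)]: print(p,proj(d,W(p)))
E
```

```text
3.7833 [ 506.65 -374.56  251.29] [[ 0.9   0.44 -0.  ]
 [ 0.44 -0.9   0.  ]
 [-0.   -0.   -1.  ]] [-0.66  0.4   1.59  0.    1.15  0.46]
[(0.98, [270.9, 155.1, 44.1, 76.1])]
(-5, 5, 92) [268.48 135.62]
(-63, 5, 92) [267.61 183.06]
(-5, -5, 92) [277.01 135.69]
(-63, -5, 92) [275.7  183.12]
(0, 22, 88) [254.03 130.83]
(0, -22, 88) [291.29 131.14]
(-95, 30, 14) [249.36 188.33]
(-95, -30, 14) [288.21 188.6 ]
```

View pics/wrist_b.png

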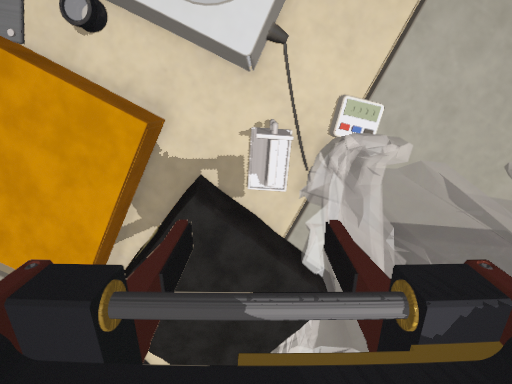

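The wrist view shows the bracket at (270,155) with its hooks up, nearly aligned with the image. The bag's lower skirt is close on its right, from about column 305. Now I'll refine with a zoom and a second view from lower down.

```bash
python3 - <<'E'
from h import *
np.set_printoptions(precision=1,suppress=True)
d=cam('wrist')
im=d['image'][100:210,225:335,::-1];cv2.imwrite('pics/z1.png',cv2.resize(im,None,fx=5.4,fy=5.4,interpolation=cv2.INTER_CUBIC))
T=R.from_rotvec(ctrl.get_obs()['orientation']).as_matrix()
g=np.array([522,-386,0])
for p in [(307,180),(318,230),(330,150),(328,260)]:
  for z in (0,60,150): print(p,z,(T.T@(atz(d,p,z)-g))[:2])
E
```

```text
(307, 180) 0 [-43.7  60.7]
(307, 180) 60 [-26.5  49.5]
(307, 180) 150 [-0.7 32.6]
(318, 230) 0 [-131.3   84.2]
(318, 230) 60 [-101.4   69.6]
(318, 230) 150 [-56.5  47.6]
(330, 150) 0 [ 4.2 93.6]
(330, 150) 60 [14.5 77.6]
(330, 150) 150 [29.9 53.5]
(328, 260) 0 [-189.7  106. ]
(328, 260) 60 [-151.3   88.2]
(328, 260) 150 [-93.7  61.5]
```

View pics/z1.png

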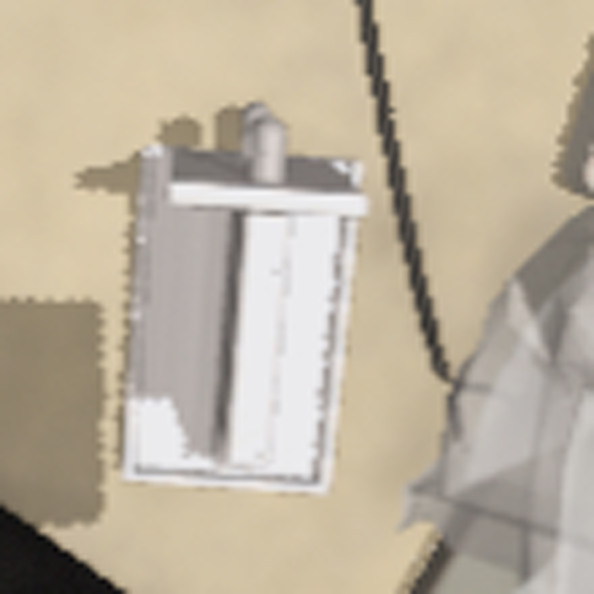

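The zoom shows the bracket standing about 2° clockwise of the tool. Back-plate top corners are at zoom (172,184) and (368,193), and the web's front end is at (229–272,466). I'll take a second view, shifted away from the bag, to triangulate both.

```bash
python3 - <<'E'
from h import *
import pickle
d=cam('wrist');pickle.dump(d,open('w1.pkl','wb'))
E
```

Request:
{"method": "move_arm", "body": {
  "steps": [
    [[0,-0.8,0.6],0,0.6],
    [[0,-0.8,0.6],0.2,0.6],
    [[0,-0.8,0.6],0.2,0.6],
    [[0,0,0],0,0.6],
    [[0,0,0],0,0.6]
  ]
}}

```text
t: 4.4
ee_pos: [480.0, -320.3, 206.3]
orientation: [-3.07, -0.662, 0.001]
ft_force: [0.1, -0.1, -0.0]
width: 58.0
grasp_force: 0.0
```

```bash
python3 - <<'E'
from h import *
import pickle
from scipy.optimize import least_squares
np.set_printoptions(precision=2,suppress=True)
o=ctrl.get_obs();print(o['ee_pos'],o['width'])
d2=cam('wrist');pickle.dump(d2,open('w2.pkl','wb'));d1=pickle.load(open('w1.pkl','rb'))
Z=lambda p:np.array(p)/5.4-0.4+[225,100]
obs=[((0,22,88),(172,184)),((0,-22,88),(368,193)),((-5,22,88),(172,206)),((-5,-22,88),(366,214)),((-63,5,92),(229,465)),((-63,-5,92),(272,467))]
def res(q,full=False):
    r=R.from_euler('z',q[3]);o3=q[:3]
    return np.concatenate([proj(d1,o3+r.apply(p))-Z(u) for p,u in obs])
f=least_squares(res,[560,-368,0,.42]);print(f.x,np.rad2deg(f.x[3]),f.fun)
g=lambda q:res([q[0],q[1],0,q[2]]);f2=least_squares(g,[560,-368,.42]);print('z0',f2.x,np.rad2deg(f2.x[2]),f2.fun)
T=R.from_rotvec(o['orientation']).as_matrix()
q=f2.x;gp=np.array([q[0],q[1],0])+R.from_euler('z',q[2]).apply([-42,0,80]);print('grip',gp)
s=cv2.SIFT_create(contrastThreshold=0.01)
k1,e1=s.detectAndCompute(d1['image'],None);k2,e2=s.detectAndCompute(d2['image'],None)
P=[]
for m,n in cv2.BFMatcher().knnMatch(e1,e2,2):
    if m.distance<.8*n.distance:
        a=k1[m.queryIdx].pt;b=k2[m.trainIdx].pt
        if a[1]<240 and b[1]<240:
            x,e=tri([ray(d1,a),ray(d2,b)])
            if max(e)<1.5: P.append(np.r_[a,x,(T.T@(x-gp))[:2]])
P=np.array(P);P=P[P[:,0]>235];print(P[np.argsort(P[:,0])].round(0)[:70])
i=d2['image'][:,:,::-1];cv2.imwrite('pics/w2.png',i)
print([(x['p'],x['rect']) for x in cams.cut_out('wrist','bracket')])
for p in [(0,22,88),(0,-22,88),(-63,5,92),(-63,-5,92),(-95,30,10),(-95,-30,10)]: print(p,proj(d2,np.array([q[0],q[1],0])+R.from_euler('z',q[2]).apply(p)))
E
```

```text
[ 479.99 -320.31  206.28] 58.002403843218175
[ 556.8  -372.2    -3.02    0.4 ] 23.128344210624455 [-0.22 -0.2   0.16  0.17 -0.43 -0.07  0.15  0.47  0.17 -0.21  0.18 -0.17]
z0 [ 557.2  -371.81    0.4 ] 23.130683841102574 [-0.38 -0.36  0.34  0.02 -0.6  -0.19  0.33  0.36  0.12  0.1   0.2   0.14]
grip [ 518.58 -388.31   80.  ]
[[ 242.  133.  531. -336.    1.   33.  -43.]
 [ 242.  133.  531. -336.    1.   33.  -43.]
 [ 246.  138.  527. -344.    4.   26.  -37.]
 [ 248.  132.  536. -343.    9.   35.  -34.]
 [ 254.  128.  546. -348.    2.   41.  -25.]
 [ 260.  182.  474. -395.    2.  -43.  -12.]
 [ 272.  142.  549. -373.   91.   34.   -2.]
 [ 275.  130.  560. -371.   75.   45.    2.]
 [ 275.  130.  560. -371.   75.   45.    2.]
 [ 282.  132.  562. -381.   63.   42.   12.]
 [ 317.  156.  553. -451.   14.    5.   71.]
 [ 317.  156.  553. -451.   14.    5.   71.]
 [ 320.  154.  555. -453.   19.    7.   74.]
 [ 322.  191.  509. -481.   25.  -47.   81.]
 [ 323.  186.  516. -479.   23.  -39.   82.]
 [ 324.  208.  488. -497.   28.  -72.   86.]
 [ 325.  195.  505. -487.   27.  -53.   85.]
 [ 325.  1
[... 888 characters left out ...]
]
 [ 367.   97.  659. -477.   -0.   92.  139.]
 [ 368.  131.  616. -497.   20.   44.  139.]
 [ 371.  114.  639. -491.   11.   68.  143.]
 [ 371.  112.  641. -488.   15.   70.  141.]
 [ 373.  172.  570. -502.   90.    0.  125.]
 [ 374.  133.  618. -507.   18.   42.  149.]
 [ 375.  120.  634. -498.   17.   60.  148.]
 [ 378.  104.  654. -491.   16.   81.  149.]
 [ 379.  151.  600. -530.   14.   16.  163.]
 [ 389.  143.  617. -540.    8.   27.  179.]]
[(0.66, [322.4, 159.3, 66.5, 83.0]), (0.62, [18.0, 23.3, 35.8, 41.0])]
(0, 22, 88) [313.42 136.68]
(0, -22, 88) [355.92 137.79]
(-63, 5, 92) [325.01 196.32]
(-63, -5, 92) [334.19 196.5 ]
(-95, 30, 10) [291.42 197.99]
(-95, -30, 10) [333.94 198.82]
```

The model fit agrees to under 0.6 px, and the web top triangulates to 91 mm against 92 given. The bag is at most about 28 mm high within 85 mm of the grip, and above that it stands at least 99 mm away. That clears the hand, so I'll go in with a narrowed opening.

Request:
{"method": "move_arm", "body": {
  "steps": [
    [[0.07,0.78,0],0.06,0.6],
    [[0.07,0.78,0],0.06,0.6],
    [[0.07,0.78,0],0.06,0.6],
    [[0.07,0.78,0],0.06,0.6],
    [[0,0,0.6],0,0.6],
    [[0,0,0.6],0,0.6],
    [[0,0,0.6],0,0.6],
    [[0,0,0.6],0,0.6]
  ]
}}

```text
t: 5.17
ee_pos: [519.5, -391.1, 146.9]
orientation: [3.076, 0.627, 0.003]
ft_force: [-0.3, 0.1, 0.1]
width: 35.2
grasp_force: 0.0
```

```bash
python3 - <<'E'
from h import *
np.set_printoptions(precision=2,suppress=True)
o=ctrl.get_obs();T=R.from_rotvec(o['orientation']).as_matrix();print(o['ee_pos'],o['width'],o['ft_force'],np.rad2deg(np.arctan2(T[1,0],T[0,0])))
print(T.T@(np.array([518.6,-388.3,61.3])-o['ee_pos'])/25)
E
```

```text
[ 519.48 -391.14  146.91] 35.2486143853999 [-0.26  0.07  0.09] 23.057773167621985
[ 0.01 -0.13  3.42]
```

Request:
{"method": "move_arm", "body": {
  "steps": [
    [[0.01,-0.13,0.7],0,0.6],
    [[0,0,0.7],0,0.6],
    [[0,0,0.7],0,0.6],
    [[0,0,0.7],0,0.6],
    [[0,0,0.5],0,0.6],
    [[0,0,0.12],0,0.6],
    [[0,0,0],0,1],
    [[0,0,0],0,1],
    [[0,0,0],0,1],
    [[0,0,0],0,1],
    [[0,0,0],0,1],
    [[0,0,0],0,1]
  ]
}}

```text
t: 6.17
ee_pos: [517.9, -386.7, 61.9]
orientation: [3.077, 0.629, 0.002]
ft_force: [-0.1, 0.4, 2.9]
width: 10.0
grasp_force: 30.0
```

Request:
{"method": "move_arm", "body": {
  "steps": [
    [[0,0,-0.3],0,1],
    [[0,0,-0.7],0,1],
    [[0,0,-1],0,1],
    [[0,0,-1],0,1],
    [[0,0,-1],0,1],
    [[0,0,-1],0,1],
    [[0,0,-1],0,1],
    [[0,0,-1],0,1],
    [[0,0,-1],0,1],
    [[0.5,-0.6,-1],0,1],
    [[0.8,-0.91,-1],0,1],
    [[0.8,-0.91,-0.5],0,1],
    [[0.8,-0.91,0],0,1],
    [[0.8,-0.91,0],0,1],
    [[0.8,-0.91,0],0,1],
    [[0.8,-0.91,0],0,1],
    [[0.8,-0.91,0],0,1],
    [[0.8,-0.91,0],0,1],
    [[0.8,-0.91,0],0,1],
    [[0.3,-0.4,0],0,1]
  ]
}}

```text
t: 7.83
ee_pos: [611.4, -92.9, 323.5]
orientation: [-3.076, -0.632, 0.0]
ft_force: [-0.1, -0.3, -1.8]
width: 9.7
grasp_force: 30.0
```

Request:
{"method": "move_arm", "body": {
  "steps": [
    [[0,0,0],-0.94,1],
    [[0,0,0],-0.94,1],
    [[0,0,0],-0.94,1],
    [[0,0,0],-0.94,1],
    [[0,0,0],-0.94,1],
    [[0,0,0],-0.94,1],
    [[0,0,0],-0.94,1],
    [[0,0,0],-0.94,1],
    [[0,0,0],-0.94,1],
    [[0,0,0],-0.94,1],
    [[0,0,0],-0.94,1],
    [[0,0,0],-0.94,1],
    [[0,0,0],-0.94,1],
    [[0,0,0],-0.94,1],
    [[0,0,0],-0.94,1],
    [[0,0,0],-0.94,1],
    [[0,0,0],-0.94,1],
    [[0,0,0],-0.94,1],
    [[0,0,0],0,1],
    [[0,0,0],0,1]
  ]
}}

```text
t: 9.5
ee_pos: [610.7, -96.6, 323.5]
orientation: [-1.856, -2.534, 0.001]
ft_force: [-1.4, -0.1, -2.5]
width: 9.8
grasp_force: 30.0
```

```bash
python3 - <<'E'
from h import *
import pickle
np.set_printoptions(precision=2,suppress=True)
o=ctrl.get_obs();T=R.from_rotvec(o['orientation']).as_matrix();print(o['t'],o['ee_pos'],o['width'],o['ft_force'],np.rad2deg(np.arctan2(T[1,0],T[0,0])))
d=cam('wrist');pickle.dump(d,open('w3.pkl','wb'))
cv2.imwrite('pics/w3.png',cv2.resize(d['image'][:260,100:420,::-1],None,fx=2.3,fy=2.3,interpolation=2))
for n in ('stand','bracket'):print(n,[(x['p'],x['rect']) for x in cams.boxes_of('wrist',n)])
E
```

```text
9.5 [610.72 -96.61 323.45] 9.814860532912094 [-1.4  -0.1  -2.49] 107.54992240929698
stand [(0.56, [256.1, 41.0, 80.6, 82.0])]
bracket [(0.63, [257.9, 214.3, 80.7, 153.8])]
```

View pics/w3.png

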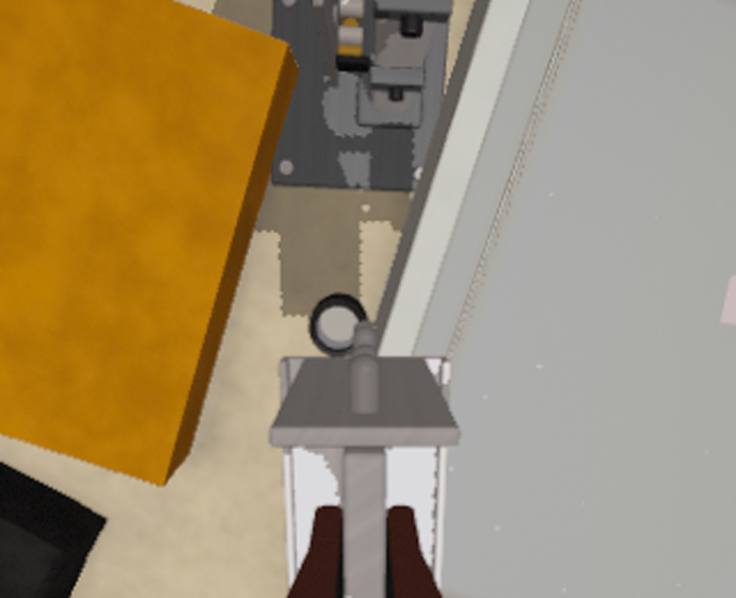

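The picture shows the held bracket square in the gripper, the foot's front edge at zoom (272,183)–(412,190), and the strip head at the top edge around (370–450, 0–20). I'll advance 70 mm to see the strip top, still above it.

Request:
{"method": "move_arm", "body": {
  "steps": [
    [[0.6,0,0],0,1],
    [[0.8,0,0],0,1],
    [[0.8,0,0],0,1],
    [[0.6,0,0],0,1],
    [[0,0,0],0,1],
    [[0,0,0],0,1],
    [[0,0,0],0,1]
  ]
}}

```text
t: 10.23
ee_pos: [590.0, -29.7, 323.6]
orientation: [1.852, 2.537, -0.0]
ft_force: [-1.0, -0.5, -2.2]
width: 10.0
grasp_force: 30.0
```

```bash
python3 - <<'E'
from h import *
import pickle
np.set_printoptions(precision=2,suppress=True)
o=ctrl.get_obs();T=R.from_rotvec(o['orientation']).as_matrix();print(o['t'],o['ee_pos'],o['width'],o['ft_force'],np.rad2deg(np.arctan2(T[1,0],T[0,0])))
d=cam('wrist');pickle.dump(d,open('w4.pkl','wb'))
cv2.imwrite('pics/w4.png',cv2.resize(d['image'][:150,200:350,::-1],None,fx=4,fy=4,interpolation=2))
d3=pickle.load(open('w3.pkl','rb'));a=lambda x,y:((x+.5)/2.3+100-.5,(y+.5)/2.3-.5)
p=[atz(d3,a(*q),8) for q in [(272,183),(412,190)]];e=p[1]-p[0];print(p,np.rad2deg(np.arctan2(e[1],e[0]))+90,np.linalg.norm(e))
E
```

```text
10.2333 [590.04 -29.69 323.62] 9.956985706963689 [-1.04 -0.45 -2.21] 107.71843041691596
[array([511.26,  -2.57,   8.  ]), array([608.36,  23.07,   8.  ])] 104.79268749262786 100.42891569886717
```

View pics/w4.png

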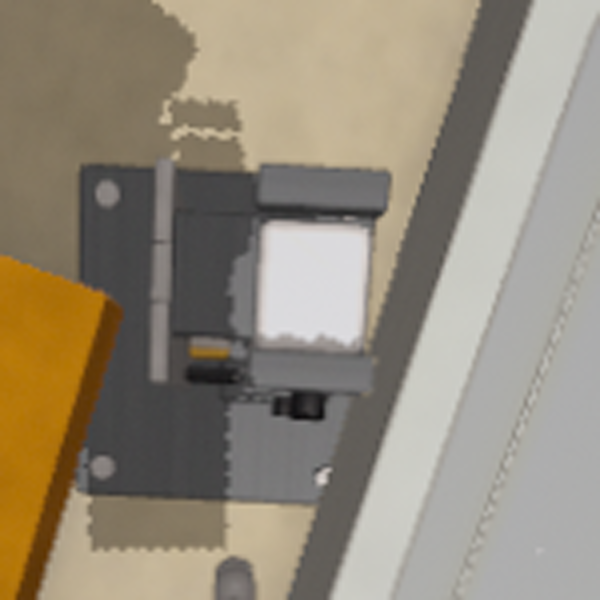

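The strip is the thin upright plate at zoom (150–173, 160–382), left of the post (white top), with the pin and rollers between them. So the stand's +x points to image right and its yaw is about 15–17°, not 107°. I'll fit the stand pose and strip height.

```bash
python3 - <<'E'
from h import *
import pickle
from scipy.optimize import least_squares
np.set_printoptions(precision=2,suppress=True)
d=pickle.load(open('w4.pkl','rb'));d3=pickle.load(open('w3.pkl','rb'))
Z=lambda p:(np.array(p)+.5)/4-.5+[200,0]
Z3=lambda p:(np.array(p)+.5)/2.3-.5+[100,0]
obs=[(d,(-48,65,8),Z((80,165))),(d,(-48,-65,8),Z((80,492))),(d3,(-48,-65,8),Z3((272,183))),(d,(0,22,'h'),Z((152,160))),(d,(0,-22,'h'),Z((150,382)))]
def res(q):
    r=R.from_euler('z',q[2]);out=[]
    for c,p,u in obs:
        p=[p[0],p[1],q[3] if p[2]=='h' else p[2]];out.append(proj(c,r.apply(p)+[q[0],q[1],0])-u)
    return np.concatenate(out)
f=least_squares(res,[560,70,.28,236]);q=f.x;print(q,np.rad2deg(q[2]),f.fun)
r=R.from_euler('z',q[2]);W=lambda p:r.apply(p)+[q[0],q[1],0]
for p in [(4,22,q[3]),(4,-22,q[3]),(72,65,8),(72,-65,8),(0,22,q[3]-126)]: print(p,(proj(d,W(p))-[200,0]+.5)*4)
s=cam('side')
for z in (q[3],q[3]-126): print('side',z,[proj(s,W((0,y,z))) for y in (22,-22)])
for h in (226,236,246):
  g=least_squares(lambda t:res([*t,h]),[560,70,.28]);print(h,g.x,g.fun)
# pre-insert TCP at stand x=-42-60
t=W((-102,0,0));o=ctrl.get_obs();T=R.from_rotvec(o['orientation']).as_matrix();print(t,(T.T@(t-o['ee_pos']))/25)
E
```

```text
[539.66  71.23   0.27 238.49] 15.532065921888286 [-0.9  -0.72 -0.82  0.67 -0.53  0.95  0.8  -0.36  0.33 -0.01]
(4, 22, np.float64(238.49132569696528)) [175.18 159.83]
(4, -22, np.float64(238.49132569696528)) [170.33 383.17]
(72, 65, 8) [378.22 175.19]
(72, -65, 8) [355.79 505.96]
(0, 22, np.float64(112.49132569696528)) [183.06 246.05]
side 238.49132569696528 [array([290.82, 127.44]), array([290.21, 136.71])]
side 112.49132569696528 [array([287.92, 157.47]), array([287.28, 166.73])]
226 [538.71  72.17   0.28] [-1.72 -1.22 -0.83  0.25 -0.54  0.51  0.81  1.28  0.86 -1.06]
236 [539.47  71.42   0.27] [-1.07 -0.82 -0.83  0.58 -0.53  0.86  0.8  -0.02  0.44 -0.23]
246 [540.25  70.64   0.27] [-0.4  -0.4  -0.82  0.92 -0.52  1.23  0.82 -1.39  0.    0.7 ]
[441.38  43.91   0.  ] [ 4.63 -4.77 12.94]
```

Fit good to under 1 px: stand origin (540,71), yaw 15.5°, strip top about 238. I'll move in front of the strip and turn 92°.

Request:
{"method": "move_arm", "body": {
  "steps": [
    [[0.6,-0.6,0],0,1],
    [[0.8,-0.8,0],0,1],
    [[0.8,-0.8,0],0,1],
    [[0.8,-0.85,0],0,1],
    [[0.8,-0.85,0],0,1],
    [[0.8,-0.85,0],0.44,1],
    [[0,0,0],1,1],
    [[0,0,0],1,1],
    [[0,0,0],1,1],
    [[0,0,0],1,1],
    [[0,0,0],1,1],
    [[0,0,0],1,1],
    [[0,0,0],1,1],
    [[0,0,0],1,1],
    [[0,0,0],1,1]
  ]
}}

```text
t: 11.58
ee_pos: [442.1, 43.2, 323.5]
orientation: [2.718, 1.575, 0.0]
ft_force: [-0.1, -0.9, -1.3]
width: 9.5
grasp_force: 30.0
```

Request:
{"method": "move_arm", "body": {
  "steps": [
    [[0,0,0],1,1],
    [[0,0,0],1,1],
    [[0,0,0],1,1],
    [[0,0,0],1,1],
    [[0,0,0],1,1],
    [[0,0,0],1,1],
    [[0,0,0],1,1],
    [[0,0,0],1,1],
    [[0,0,0],1,1],
    [[0,0,0],0,1],
    [[0,0,0],0,1],
    [[0,0,0],0,1]
  ]
}}

```text
t: 12.58
ee_pos: [441.9, 43.5, 323.5]
orientation: [3.112, 0.427, 0.0]
ft_force: [-0.0, 0.5, -2.2]
width: 9.9
grasp_force: 30.0
```

```bash
python3 - <<'E'
from h import *
import pickle
np.set_printoptions(precision=2,suppress=True)
o=ctrl.get_obs();T=R.from_rotvec(o['orientation']).as_matrix();print(o['t'],o['ee_pos'],o['width'],o['ft_force'],np.rad2deg(np.arctan2(T[1,0],T[0,0])))
d=cam('wrist');pickle.dump(d,open('w5.pkl','wb'))
cv2.imwrite('pics/w5.png',cv2.resize(d['image'][:200,160:360,::-1],None,fx=3,fy=3,interpolation=2))
r=R.from_euler('z',.2711);W=lambda p:r.apply(p)+[539.66,71.23,0]
for p in [(0,22,238.5),(0,-22,238.5),(4,22,238.5),(4,-22,238.5),(-48,65,8),(-48,-65,8)]: print(p,(proj(d,W(p))-[160,0]+.5)*3)
t=W((-102,0,0));print((T.T@(t-o['ee_pos']))/25)
E
```

```text
12.5833 [441.89  43.5  323.46] 9.940660985307101 [-0.02  0.52 -2.24] 15.611621230390462
(0, 22, 238.5) [216.19 241.68]
(0, -22, 238.5) [371.07 241.92]
(4, 22, 238.5) [215.84 226.68]
(4, -22, 238.5) [371.44 226.93]
(-48, 65, 8) [180.71 361.85]
(-48, -65, 8) [408.28 362.21]
[-0.02 -0.02 12.94]
```

View pics/w5.png

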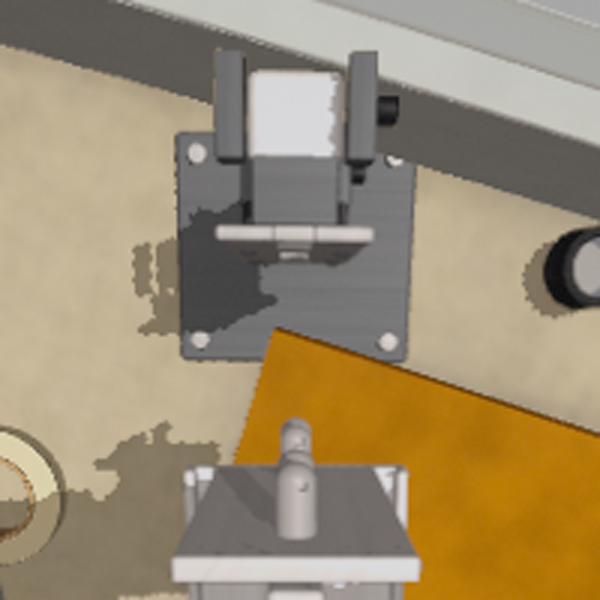

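The prediction matches the picture within about 1 px: strip top edge at zoom (216–372, ~240), hook at (296,430), laterally aligned. To get the exact height I'll rest the lower hook's ball lightly on the strip's top edge.

Request:
{"method": "move_arm", "body": {
  "steps": [
    [[0.5,0,0],0,1],
    [[0.7,0,0],0,1],
    [[0.6,0,0],0,1],
    [[0.26,0,0],0,1],
    [[0,0,0.4],0,1],
    [[0,0,0.4],0,1],
    [[0,0,0],0,1],
    [[0,0,0],0,1]
  ]
}}

```text
t: 13.3
ee_pos: [490.1, 57.4, 302.2]
orientation: [-3.113, -0.424, 0.005]
ft_force: [-0.2, -0.8, -2.8]
width: 9.9
grasp_force: 30.0
```

Request:
{"method": "move_arm", "body": {
  "steps": [
    [[0,0,0.04],0,1],
    [[0,0,0.04],0,1],
    [[0,0,0],0,1],
    [[0,0,0],0,1]
  ]
}}

```text
t: 13.63
ee_pos: [491.3, 57.5, 301.7]
orientation: [3.113, 0.424, 0.001]
ft_force: [-0.1, 0.4, -2.0]
width: 9.9
grasp_force: 30.0
```

Request:
{"method": "move_arm", "body": {
  "steps": [
    [[0,0,0.04],0,1],
    [[0,0,0.04],0,1],
    [[0,0,0],0,1],
    [[0,0,0],0,1]
  ]
}}

```text
t: 13.97
ee_pos: [491.6, 57.6, 300.0]
orientation: [3.113, 0.424, 0.001]
ft_force: [-2.1, 0.3, 2.8]
width: 10.1
grasp_force: 30.0
```

Request:
{"method": "move_arm", "body": {
  "steps": [
    [[0,0,0.04],0,1],
    [[0,0,0],0,1],
    [[0,0,0],0,1]
  ]
}}

```text
t: 14.22
ee_pos: [491.6, 57.5, 299.6]
orientation: [3.113, 0.424, 0.002]
ft_force: [-5.4, -1.3, 10.2]
width: 9.8
grasp_force: 30.0
```

Contact starts at TCP z ≈ 300.3, so the strip top is about 242 and the slot edge about 156.5. The ball bottom should enter 84.5 mm lower, at TCP z ≈ 215.8. Backing off and descending in front of the strip.

Request:
{"method": "move_arm", "body": {
  "steps": [
    [[0,0,-0.4],0,1],
    [[-0.6,0,0],0,1],
    [[-0.6,0,0],0,1],
    [[0,0,0],0,1],
    [[0,0,0.7],0,1],
    [[0,0,0.8],0,1],
    [[0,0,0.8],0,1],
    [[0,0,0.8],0,1],
    [[0,0,0.6],0,1],
    [[0,0,0],0,1],
    [[0,0,0],0,1],
    [[0,0,0],0,1]
  ]
}}

```text
t: 15.22
ee_pos: [463.5, 49.7, 216.8]
orientation: [3.113, 0.424, 0.002]
ft_force: [0.1, -0.7, -1.7]
width: 9.8
grasp_force: 30.0
```

```bash
cat > st.py <<'E'
from h import *
np.set_printoptions(precision=2,suppress=True)
o=ctrl.get_obs();T=R.from_rotvec(o['orientation']).as_matrix();r=R.from_euler('z',.2711)
print(o['t'],'stand-frame TCP',r.inv().apply(o['ee_pos']-np.array([539.66,71.23,0])),'F',r.inv().apply(o['ft_force']),'w',o['width'],'yaw',np.rad2deg(np.arctan2(T[1,0],T[0,0])),'M',r.inv().apply(o['moment']))
E
python3 st.py; python3 - <<'E'
from h import *
d=cam('wrist');cv2.imwrite('pics/w6.png',cv2.resize(d['image'][:250,156:356,::-1],None,fx=3,fy=2.4,interpolation=2))
cv2.imwrite('pics/w6.png',cv2.resize(d['image'][:200,156:356,::-1],None,fx=3,fy=3,interpolation=2))
E
```

```text
15.2167 stand-frame TCP [-79.19  -0.36 216.8 ] F [-0.1  -0.71 -1.75] w 9.759239272024901 yaw 15.504215452825859 M [-0.   -0.05 -0.04]
```

Request:
{"method": "move_arm", "body": {
  "steps": [
    [[0,-0.015,0.04],0,1],
    [[0.5,0,0],0,1],
    [[0.4,0,0],0,1],
    [[0.1,0,0],0,1],
    [[0.08,0,0],0,1],
    [[0,0,0],0,1],
    [[0,0,0],0,1]
  ]
}}

```text
t: 15.85
ee_pos: [488.2, 57.1, 214.7]
orientation: [-3.113, -0.424, 0.001]
ft_force: [0.5, 0.2, -2.0]
width: 9.9
grasp_force: 30.0
```

```bash
python3 st.py
```

```text
15.85 stand-frame TCP [-53.32   0.19 214.74] F [ 0.52  0.1  -2.04] w 9.857778151042654 yaw 15.50968051513274 M [-0.02  0.04  0.  ]
```

Request:
{"method": "move_arm", "body": {
  "steps": [
    [[0.08,0,0],0,1],
    [[0.08,0,0],0,1],
    [[0,0,0],0,1],
    [[0,0,0],0,1]
  ]
}}

```text
t: 16.18
ee_pos: [492.3, 58.2, 214.9]
orientation: [-3.113, -0.424, -0.0]
ft_force: [-0.5, -0.1, -1.5]
width: 9.8
grasp_force: 30.0
```

```bash
python3 st.py
```

```text
16.1833 stand-frame TCP [-49.11   0.13 214.94] F [-0.53  0.06 -1.5 ] w 9.8442956604887 yaw 15.501465285151266 M [-0.02 -0.    0.01]
```

Request:
{"method": "move_arm", "body": {
  "steps": [
    [[0.08,0,0],0,1],
    [[0.08,0,0],0,1],
    [[0.06,0,0],0,1],
    [[0,0,0],0,1],
    [[0,0,0],0,1]
  ]
}}

```text
t: 16.6
ee_pos: [497.6, 59.7, 214.9]
orientation: [3.113, 0.424, -0.0]
ft_force: [-1.0, -0.1, -2.1]
width: 9.8
grasp_force: 30.0
```

```bash
python3 st.py
```

```text
16.6 stand-frame TCP [-43.59   0.12 214.89] F [-1.01  0.14 -2.08] w 9.834803518685472 yaw 15.50329421697549 M [ 0.02  0.04 -0.02]
```

Both hooks are in (nose about 12 mm past the face, no resistance). I'll seat the back plate gently.

Request:
{"method": "move_arm", "body": {
  "steps": [
    [[0.06,0,0],0,1],
    [[0.04,0,0],0,1],
    [[0,0,0],0,1],
    [[0,0,0],0,1]
  ]
}}

```text
t: 16.93
ee_pos: [498.8, 60.1, 214.7]
orientation: [3.113, 0.424, -0.004]
ft_force: [-5.2, -1.5, 1.4]
width: 9.9
grasp_force: 30.0
```

```bash
python3 st.py
```

```text
16.9333 stand-frame TCP [-42.33   0.22 214.68] F [-5.44 -0.07  1.41] w 9.941336378604177 yaw 15.496163071414816 M [ 0.01  0.78 -0.13]
```

Back plate touches at x ≈ −42.3 (5 N). Now going down gently.

Request:
{"method": "move_arm", "body": {
  "steps": [
    [[-0.02,0,0.08],0,1],
    [[0,0,0.08],0,1],
    [[0,0,0.08],0,1],
    [[0,0,0],0,1],
    [[0,0,0],0,1]
  ]
}}

```text
t: 17.35
ee_pos: [498.9, 60.0, 208.9]
orientation: [3.113, 0.424, -0.002]
ft_force: [-4.8, -1.4, 2.5]
width: 9.7
grasp_force: 30.0
```

```bash
python3 st.py
```

```text
17.35 stand-frame TCP [-42.31   0.08 208.93] F [-4.98 -0.06  2.47] w 9.731967618309932 yaw 15.501534672857876 M [-0.08  0.87 -0.09]
```

Request:
{"method": "move_arm", "body": {
  "steps": [
    [[0,0,0.08],0,1],
    [[0,0,0.08],0,1],
    [[0,0,0],0,1],
    [[0,0,0],0,1]
  ]
}}

```text
t: 17.68
ee_pos: [498.9, 60.0, 204.5]
orientation: [3.113, 0.424, -0.002]
ft_force: [-3.0, -1.6, -2.6]
width: 10.1
grasp_force: 30.0
```

```bash
python3 st.py
```

```text
17.6833 stand-frame TCP [-42.31   0.12 204.49] F [-3.3  -0.74 -2.56] w 10.121602694744341 yaw 15.500493911342941 M [-0.21  0.71 -0.13]
```

Request:
{"method": "move_arm", "body": {
  "steps": [
    [[0,0,0.06],0,1],
    [[0,0,0.06],0,1],
    [[0,0,0],0,1],
    [[0,0,0],0,1]
  ]
}}

```text
t: 18.02
ee_pos: [498.9, 60.0, 201.4]
orientation: [3.113, 0.424, -0.002]
ft_force: [-4.7, -2.1, -2.6]
width: 9.8
grasp_force: 30.0
```

```bash
python3 st.py
```

```text
18.0167 stand-frame TCP [-42.29   0.14 201.45] F [-5.07 -0.76 -2.64] w 9.788434480926098 yaw 15.495255752272195 M [-0.23  0.71 -0.18]
```

Request:
{"method": "move_arm", "body": {
  "steps": [
    [[0,0,0.06],0,1],
    [[0,0,0.06],0,1],
    [[0,0,0],0,1],
    [[0,0,0],0,1]
  ]
}}

```text
t: 18.35
ee_pos: [498.9, 60.0, 200.0]
orientation: [3.113, 0.423, -0.002]
ft_force: [-11.1, -3.5, 13.1]
width: 9.9
grasp_force: 30.0
```

```bash
python3 st.py; python3 - <<'E'
from h import *
for n in ('wrist','side','scene'):
    d=cam(n);cv2.imwrite(f'pics/{n}7.png',d['image'][:,:,::-1])
a=cv2.resize(cv2.imread('pics/wrist7.png')[:200,176:336],(480,600),interpolation=2)
b=cv2.resize(cv2.imread('pics/side7.png')[110:210,240:340],(300,300),interpolation=2);c=cv2.resize(cv2.imread('pics/scene7.png')[170:280,160:260],(300,300),interpolation=2)
cv2.imwrite('pics/c7.png',np.hstack([a,np.vstack([b,c])]))
E
```

```text
18.35 stand-frame TCP [-42.25   0.11 199.98] F [-11.61  -0.43  13.14] w 9.933891554108863 yaw 15.491747935841081 M [-0.03  1.67 -0.21]
```

View pics/c7.png

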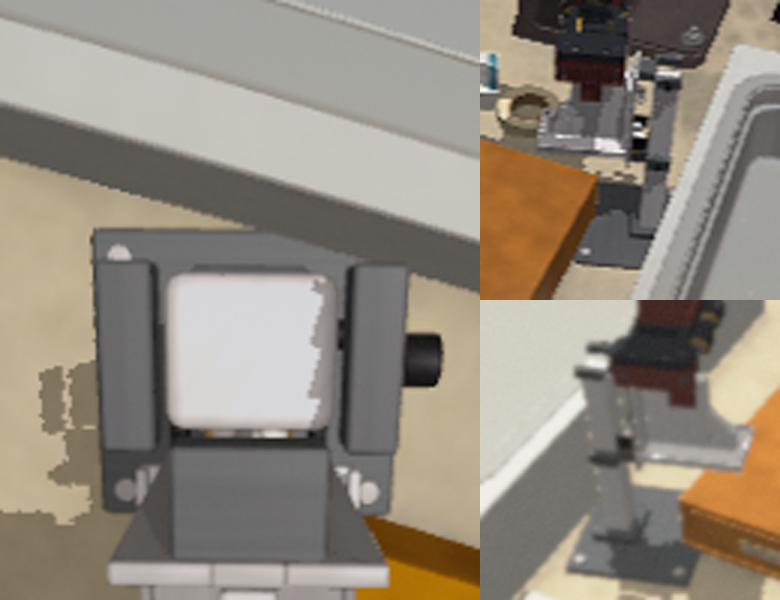

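The picture shows the back plate flush against the strip (bracket top at bottom of the wrist crop, side and scene crops agree). Whether it snapped home is not visible, so I'll let go and push down on the web's top edge with shut fingers.

Request:
{"method": "move_arm", "body": {
  "steps": [
    [[-0.02,0,-0.04],0,1],
    [[0,0,0],0,0.6],
    [[0,0,0],0,0.6],
    [[0,0,0],0,0.6],
    [[0,0,0],0,0.6],
    [[0,0,-0.5],0,0.6],
    [[0,0,-0.7],0,0.6],
    [[0,0,-0.8],0,0.6],
    [[0.5,0,0],0,1],
    [[0.4,0,0],0,1],
    [[0,0,0],0,1],
    [[0,0,0],0,1],
    [[0,0,0],0,1]
  ]
}}

```text
t: 19.58
ee_pos: [519.9, 66.0, 249.0]
orientation: [-3.113, -0.424, 0.003]
ft_force: [-0.5, 0.2, 0.3]
width: 5.3
grasp_force: 0.0
```

```bash
python3 st.py
```

```text
19.5833 stand-frame TCP [-20.4    0.27 248.96] F [-0.41  0.37  0.31] w 5.3141074991472115 yaw 15.50837522045169 M [ 0.   -0.04  0.05]
```

Request:
{"method": "move_arm", "body": {
  "steps": [
    [[0,0,0.2],0,1],
    [[0,0,0.2],0,1],
    [[0,0,0.2],0,1],
    [[0,0,0],0,1],
    [[0,0,0],0,1]
  ]
}}

```text
t: 20.0
ee_pos: [520.2, 66.0, 234.3]
orientation: [-3.113, -0.424, 0.002]
ft_force: [1.3, 0.8, 0.7]
width: 0.4
grasp_force: 0.0
```

Request:
{"method": "move_arm", "body": {
  "steps": [
    [[0,0,0.04],0,1],
    [[0,0,0.04],0,1],
    [[0,0,0],0,1],
    [[0,0,0],0,1]
  ]
}}

```text
t: 20.33
ee_pos: [520.7, 66.1, 233.0]
orientation: [-3.113, -0.424, -0.0]
ft_force: [0.6, -0.4, -0.4]
width: 0.7
grasp_force: 0.0
```

Request:
{"method": "move_arm", "body": {
  "steps": [
    [[0,0,0.04],0,1],
    [[0,0,0],0,1],
    [[0,0,0],0,1]
  ]
}}

```text
t: 20.58
ee_pos: [520.7, 66.1, 231.9]
orientation: [3.113, 0.424, -0.0]
ft_force: [0.8, -0.1, 0.2]
width: 0.1
grasp_force: 0.0
```

Request:
{"method": "move_arm", "body": {
  "steps": [
    [[0,0,0.04],0,1],
    [[0,0,0.04],0,1],
    [[0,0,0],0,1],
    [[0,0,0],0,1]
  ]
}}

```text
t: 20.92
ee_pos: [520.8, 66.1, 230.2]
orientation: [3.113, 0.424, 0.001]
ft_force: [-0.9, -1.1, 3.2]
width: 0.5
grasp_force: 1.7
```

Request:
{"method": "move_arm", "body": {
  "steps": [
    [[0,0,0.03],0,1],
    [[0,0,0],0,1],
    [[0,0,0],0,1]
  ]
}}

```text
t: 21.17
ee_pos: [520.9, 66.1, 230.0]
orientation: [3.113, 0.424, 0.001]
ft_force: [-2.6, -0.7, 7.3]
width: 0.2
grasp_force: 4.0
```

Request:
{"method": "move_arm", "body": {
  "steps": [
    [[0,0,0.05],0,1],
    [[0,0,0],0,1],
    [[0,0,0],0,1]
  ]
}}

```text
t: 21.42
ee_pos: [521.1, 66.1, 229.6]
orientation: [3.113, 0.424, 0.002]
ft_force: [-5.2, -1.5, 16.2]
width: 0.3
grasp_force: 7.9
```

Request:
{"method": "move_arm", "body": {
  "steps": [
    [[0,0,0.04],0,1],
    [[0,0,0],0,1],
    [[0,0,0],0,1]
  ]
}}

```text
t: 21.67
ee_pos: [521.2, 66.1, 229.5]
orientation: [3.113, 0.424, 0.003]
ft_force: [-8.2, -0.7, 21.7]
width: 0.4
grasp_force: 11.2
```

Hard stop at web top 229.8, so the origin is at about 137.8. The touch estimate puts home at 138.5, and the slot window allows 135.9–138.9. I'll push once more nearer the back plate to rule out binding.

Request:
{"method": "move_arm", "body": {
  "steps": [
    [[0,0,-0.25],0,1],
    [[0.24,0,0],0,1],
    [[0,0,0.15],0,1],
    [[0,0,0.1],0,1],
    [[0,0,0],0,1],
    [[0,0,0],0,1]
  ]
}}

```text
t: 22.17
ee_pos: [528.3, 67.9, 229.4]
orientation: [3.113, 0.424, 0.006]
ft_force: [-4.4, -0.7, 23.5]
width: 0.3
grasp_force: 12.0
```

```bash
python3 st.py
```

```text
22.1667 stand-frame TCP [-11.86  -0.11 229.36] F [-4.46  0.54 23.46] w 0.3154474352398023 yaw 15.505992520330787 M [0.17 0.85 0.06]
```

Same stop height. A decisive check is to touch the strip's top edge with the same finger tips: if the bracket is home it must be 12 mm above the web's top, at z ≈ 242.1.

Request:
{"method": "move_arm", "body": {
  "steps": [
    [[0,0,-0.6],0,1],
    [[0,0,-0.2],0,1],
    [[0.5,0,0],0,1],
    [[0,0,0],0,1],
    [[0,0,0.12],0,1],
    [[0,0,0],0,1],
    [[0,0,0],0,1]
  ]
}}

```text
t: 22.75
ee_pos: [537.9, 70.9, 243.1]
orientation: [-3.113, -0.424, 0.002]
ft_force: [0.2, -1.0, 0.1]
width: 0.8
grasp_force: 0.1
```

Request:
{"method": "move_arm", "body": {
  "steps": [
    [[0,0,0.04],0,1],
    [[0,0,0.04],0,1],
    [[0,0,0],0,1],
    [[0,0,0],0,1]
  ]
}}

```text
t: 23.08
ee_pos: [538.0, 70.9, 242.9]
orientation: [-3.113, -0.424, 0.001]
ft_force: [-4.5, -1.2, 12.8]
width: 0.1
grasp_force: 6.1
```

The difference is about 13 mm (≥12), so the bracket is fully down. I'll retreat and hand in.

Request:
{"method": "move_arm", "body": {
  "steps": [
    [[0,0,-0.4],0,1],
    [[0,0,-0.8],0,1],
    [[0,0,-0.8],0,1],
    [[-0.6,0,-0.8],0,1],
    [[0,0,0],0,1],
    [[0,0,0],0,1]
  ]
}}

```text
t: 23.58
ee_pos: [524.0, 66.9, 312.7]
orientation: [3.113, 0.423, 0.003]
ft_force: [1.0, 0.7, -0.1]
width: 0.8
grasp_force: 0.0
```

```bash
python3 - <<'E'
from h import *
np.set_printoptions(precision=1,suppress=True)
d=cam('wrist');o3=np.array([539.66,71.23,138]);r=R.from_euler('z',.2711)
for p in [(-5,22,88),(-5,-22,88),(-95,30,10),(-95,-30,10)]: print(proj(d,o3+r.apply(p)))
print([(x['p'],x['rect']) for x in cams.boxes_of('wrist','bracket')])
print(ctrl.get_obs()['ft_force'])
print(ctrl.close_job())
E
```

```text
[234.8 181.5]
[280.9 181.5]
[235.4 230.2]
[280.5 230.1]
[(0.84, [259.8, 192.1, 47.7, 76.1])]
[-0.5  0.3 -0.3]
the job is handed in; nothing more can be done
None
```

The bracket is on the strip with both hooks in and the back plate flush, let go, and the job is handed in at about 24 s. I inferred the snap from touch, not sight: pushes of 22–23 N met a hard stop, with the web top about 13 mm below the strip's top edge (12 mm expected when home).

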